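# Hang the dibber bar on its two snap hooks

## Task

Take the dibber bar off the potting bench by its wooden grip and hang it on the green stand, one steel end pin in each hook. Nobody ever clamps the hooks at quite the same height twice, so press gently until both pins have gone past the red sprung gates and rest in the hooks, and see that both gates have shut before you let go; never bear down hard. Leave the plants, pots and labels as they are.

Things in the scene. Friction and masses are not known exactly. Their poses are not given: they have to be found in the camera images.
- dibber: Dibber bar: aluminium plate 70 x 260 x 12 mm (its x, y, z; top at z = 54 mm) on 12 green pegs 42 mm long, standing on the bench; a steel pin sticks out of each end along y. Origin: centre of its underside at the peg tips, z up, y along its length. 0.21 to 0.31 kg, centre of mass below the pins. Symmetric: may hang either way round.
- grip (a point): Centre of the dibber's wooden grip rail, 73 mm above the peg tips; axes as dibber. The rail is solid, 26 mm thick across x, 110 mm long along y and 38 mm high, sitting on the plate (its top 92 mm above the peg tips): pinch it across x.
- pin_a (a point): Point on the axis of the dibber's +y end pin, 150 mm from its middle, that should lie in a hook; 64 mm above the peg tips. Pin: 10 mm in diameter, along y, free from |y| = 130 to 170 mm; inward of it a lug 24 x 12 mm, 10 mm higher and lower than the pin's axis. Axes as dibber.
- pin_b (a point): The same on the -y end pin.
- stand: Fixed stand: green base 100 x 340 x 8 mm, two slotted uprights at y = +-150 mm (22 mm wide, x = 22 to 38 mm, 263 mm high), a low bar between them (top at z = 30 mm) and behind them a green rail (x = 41 to 51 mm). Origin: on the bench midway between and under the hooks; x from the hooks' open front to the uprights, y to the left hook, z up. It must not bear more than 30 N in all.
- seat_left (a point): Mark for the left (+y) hook's seat (pin axis when home): 150 mm from the stand's middle, 185 mm above the bench; fixed to the stand, same axes. Only x and y are exact: the rail with both hooks is clamped up to 22 mm higher or lower, each hook on it up to 5 mm more: find the real seat by feel. Hook: dark steel, 14 mm wide in y, open at the top; let the pin straight down.
- seat_right (a point): The same for the right (-y) hook. Measured from either hook's real seat: grooved floor 5 mm below, which centres the pin; back wall face 7 mm to +x, up to 20 mm height, flared above, to 33 mm; front post face 20 mm to -x, its top 18 mm above.
- gate_left (a joint): Left hook's red sprung gate, rad: 0 = shut, up to 0.95 pushed down. Hinged on the front post, it spans the mouth. A pin coming down meets it 24 mm above the hook's real seat; pushing past takes up to 4 to 6 N per pin (the bar's weight alone presses it only part way). With the pin within 1 to 4 mm of its seat it springs shut above it and then stops it lifting out, after 9 mm of play.
- gate_right (a joint): Right hook's red sprung gate, likewise.
- seedling: Bystander: seedling in a black square pot, 80 x 80 mm, pot 75 mm high, leaves to about 130 mm, between the robot and the work. Origin: centre of underside.
- seedling_far: Bystander: another potted seedling, same sizes, beyond the work.
- pot_stack: Bystander: stack of empty black pots upside down, 90 x 90 x 125 mm, beyond the work. Origin: centre of underside.
- labels: Bystander: bundle of plant labels, 55 x 90 x 22 mm, beyond the work. Origin: centre of underside.

How it is judged:
On the way, in this order (a step that is already met when the one before it is completed fails the run):
1. the dibber bar is lifted off the bench in the gripper (contact force between the fingers and dibber above 1 N and height (world z) of dibber above 0.03 m), for 0.2 s.
2. both pins rest in their hooks with both gates shut, while the gripper still holds the bar (contact force between the fingers and dibber above 1 N and (((horizontal distance between pin_a and seat_left below 0.012 m and z of pin_a in the frame of seat_left between -0.031 and 0.03 m) and (horizontal distance between pin_b and seat_right below 0.012 m and z of pin_b in the frame of seat_right between -0.031 and 0.03 m)) or ((horizontal distance between pin_b and seat_left below 0.012 m and z of pin_b in the frame of seat_left between -0.031 and 0.03 m) and (horizontal distance between pin_a and seat_right below 0.012 m and z of pin_a in the frame of seat_right between -0.031 and 0.03 m))) and value of joint each of gate_left, gate_right below 0.12 rad and contact force between dibber and stand above 2 N), for 0.3 s.
At the end, for the whole second after the job is handed in: The dibber bar hangs released and at rest, upright within 0.2 rad, one pin in each hook: each pin point within 12 mm of its seat mark seen from above and from 31 mm below to 30 mm above it in height, and both gates shut (below 0.12 rad) ((((horizontal distance between pin_a and seat_left below 0.012 m and z of pin_a in the frame of seat_left between -0.031 and 0.03 m) and (horizontal distance between pin_b and seat_right below 0.012 m and z of pin_b in the frame of seat_right between -0.031 and 0.03 m)) or ((horizontal distance between pin_b and seat_left below 0.012 m and z of pin_b in the frame of seat_left between -0.031 and 0.03 m) and (horizontal distance between pin_a and seat_right below 0.012 m and z of pin_a in the frame of seat_right between -0.031 and 0.03 m))) and value of joint each of gate_left, gate_right below 0.12 rad and angle between dibber's own z axis and vertical below 0.2 rad and linear speed of dibber below 0.03 m/s and angular speed of dibber below 0.3 rad/s and contact force between the fingers and dibber below 0.1 N); the robot touches nothing.
It fails at once if the dibber bar bears on the stand with more than 30 N (contact force between dibber and stand above 30 N).
It fails at once if the near seedling is pushed more than 20 mm from its place (distance of seedling from where it was at the start of the episode above 0.02 m).
It fails at once if the far seedling is pushed more than 20 mm from its place (distance of seedling_far from where it was at the start of the episode above 0.02 m).
It fails at once if the pot stack is pushed more than 20 mm from its place (distance of pot_stack from where it was at the start of the episode above 0.02 m).
It fails at once if the label bundle is pushed more than 20 mm from its place (distance of labels from where it was at the start of the episode above 0.02 m).
It also fails if it takes over 64 s, if anything falls off the work surface, if the arm or the gripper's body presses on something with over 40 N, if the wrist force passes 120 N, or if a joint passes its speed limit or range.

## Robot

A 6-joint arm with a two-finger parallel gripper is mounted at the origin on the work surface. World frame = base frame: x ahead of the robot, y to its left, z up, the work surface at z = 0. Lengths are in m, angles in rad, forces in N, time in s.
With the tool pointing down it reaches from about 0.325 to 1 m from the base axis. Payload 5.1 kg.
Tool frame: the origin (TCP) lies midway between the tips of the shut fingers; the grasp point (between the pads) lies 19 mm behind it; z points along the fingers, y is the line along which they close (so a half turn about z gives the same grasp; the last joint's range is limited). The gripper opens to 85 mm and grips with 20 to 120 N. Pads are 22 mm wide; open, the fingers measure 114 mm over their backs; the gripper's body (76 mm by 85 mm) begins 54 mm behind the grasp point. The pads swing forward as they close: fully open they stand 13 mm farther back than shut.
Start: joints at [-1.189, 0.124, 1.65, -0, 1.367, -0.083], TCP at [0.291, -0.581, 0.231] pointing down, gripper open.
Joint ranges: [-2.61, 2.61], [-1.02, 2.33], [0.03, 2.71], [-1.35, 4.49], [0.32, 2.68], [-2.91, 2.91]. Speed limits (rad/s): [2.57, 2.57, 3.14, 3.14, 3.14, 3.14].

## Interface

Orientations are given as a rotation vector (axis times angle).
In Python, from rig import * gives the robot as it stands.
- The arm moves only by the tool drive_tool, never from a script. Its argument "commands" is a list of rows, each a list of 2 entries, a list of its own where there are three numbers: the shift along the tool's x, y, z in mm, then the turn about the tool's z in rad. A call has 1 to 12 rows; each row shifts and turns the commanded pose from where the row before left it, along the tool's axes as they then stand; what a row does not reach is not made up. A row lasts 1/12 s, in which the tool goes at most 41.7 mm and 7.16 degrees, less where a joint would pass 70% of its speed; a pose out of reach is approached as far as the arm can. A call is refused whole if a number of a shift passes 41.7 or a number of a turn 0.125, either way. A call with a gripper value outside its range is refused whole. "claw" is the gripper command: -1 is fully open, 1 is shut, values between are in proportion, set as the call begins (left out, the last holds). The fingers move at their own pace and stop on an object; "newtons" is the grip in N (left out, the last holds). Time passes only in rows, so rows that do not move let the fingers close. It gives the time, the measured TCP pose, the force, the opening and the grip force at its end, in the units of the state.
- get_state(): the state, without advancing time (a new reading comes with each control period).
- camera(name): name is "side" or "top"; returns a dict with "image" (384x512x3 uint8, red, green, blue), "fx", "fy", "cx", "cy" (pixels), "world_from_camera" (4x4, takes a point from camera to world coordinates). Camera axes: x right, y down, z forward; pixel columns grow to the right and rows downward; lengths in m; the calibration is good to about 2 mm. A picture is of the moment at which its call begins. There is no depth.
- hand_in(): hands the job in; it is judged then, once.
The state is a dict: "time": time; "joint_pos": joint angles; "qd": joint speeds; "joint_efforts": joint torques, N m; "eef_pos": TCP position; "orientation": TCP orientation; "force": force on the tool from outside, world axes, zero at the start; "moment": the same for the moment, N m; "grip_width": finger opening in m; "finger_force": force on a finger pad.
Only numpy, scipy, OpenCV 4.12 (cv2) and the standard library are available. Lean on these libraries where they do the work, as an engineer would, in place of code of your own. Each camera call takes 0.05 s, during which the arm holds its last target. There are 200 camera calls.

## Working session

There is one attempt and no reset: what is moved stays moved. The work goes in short steps, Python scripts to look and compute and a tool call to move; the robot and the scene stay as the last step left them, time stands still between calls to the robot, and variables do not carry over. Pictures are saved under pics/ and viewed, at most 10 in all, crops included, and the job is handed in when it is done.

Besides the shell and the picture viewer there is one more tool, called as name(argument=value, ...), one argument or row to a line, values as JSON. drive_tool: Moves the arm, as the interface text tells. Its arguments: {"type":"object","properties":{"commands":{"type":"array","items":{"type":"array"}},"claw":{"type":"number"},"newtons":{"type":"number"}},"required":["commands"]}

```bash
mkdir -p pics
python3 - <<'E'
from rig import *
import cv2,numpy as np
for n in("top","side"):
    c=camera(n); cv2.imwrite(f"pics/{n}0.png",cv2.resize(c["image"][:,:,::-1],(800,600),interpolation=cv2.INTER_CUBIC))
    print(n,c["fx"],c["fy"],c["cx"],c["cy"],np.round(c["world_from_camera"],4).tolist())
print(get_state())
E
```

```text
top 451.68264801006893 451.68264801006893 254.33290756158954 193.68688350858744 [[-0.0019, -0.9828, 0.1845, 0.3812], [-1.0, 0.0016, -0.0018, -0.0085], [0.0014, -0.1845, -0.9828, 1.2848], [0.0, 0.0, 0.0, 1.0]]
side 419.3736094040602 419.3736094040602 253.9219546900083 193.0505202766841 [[-0.8509, -0.3013, 0.4303, 0.0903], [-0.5253, 0.4865, -0.6981, 0.7925], [0.001, -0.82, -0.5723, 0.7815], [0.0, 0.0, 0.0, 1.0]]
{'time': 0.1, 'joint_pos': array([-1.18861737e+00,  1.24452577e-01,  1.65154026e+00,  5.43575544e-05,
        1.36746436e+00, -8.26137630e-02]), 'qd': array([-0.00025842, -0.00045707, -0.0023755 ,  0.00100869, -0.00123475,
       -0.00113178]), 'joint_efforts': array([ 1.03682055e-04, -4.24929893e+01, -3.66654861e+01, -6.15484419e-05,
        3.92840724e-03,  1.03461304e-05]), 'eef_pos': array([ 0.29113096, -0.5805508 ,  0.23016604]), 'orientation': array([-3.05534025e+00, -7.23097296e-01,  3.54164165e-04]), 'force': array([-0.79919217,  0.35531649, -0.015886  ]), 'moment': array([-0.00559463,  0.00281113, -0.0462571 ]), 'finger_force': 0.0, 'grip_width': 0.08542338277098338}
```

View pics/top0.png

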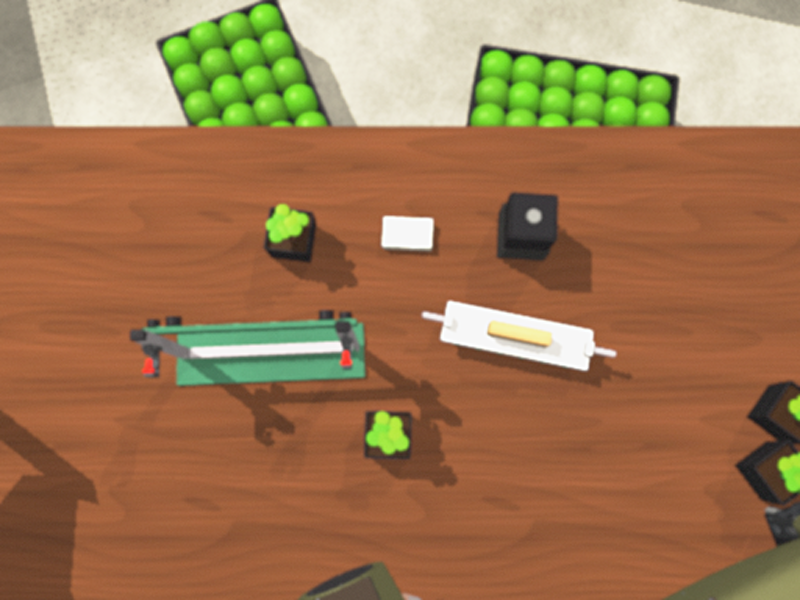

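View pics/side0.png

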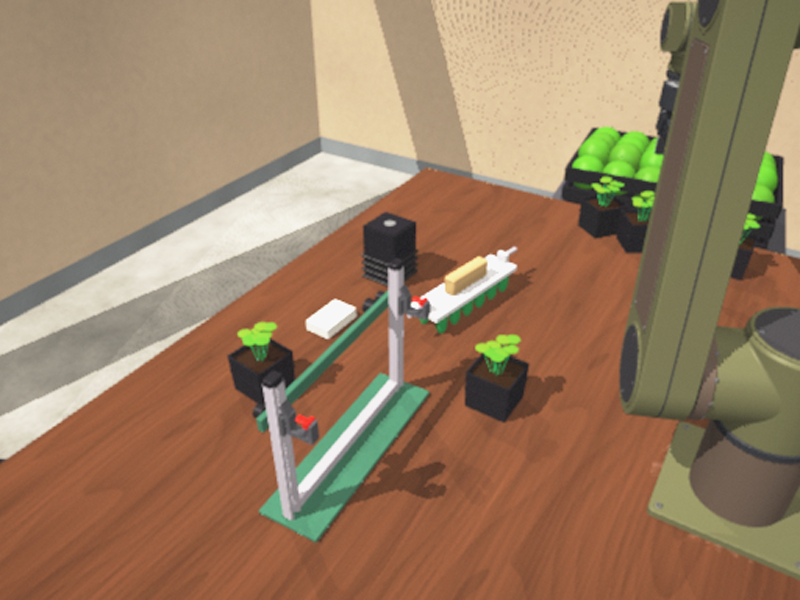

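The top view shows the stand at about (270,350), the dibber at (517,335), the near seedling at (388,435), labels at (408,233) and the pot stack at (530,225). The stand opens towards the robot. Next I'll take enlarged crops to measure from.

Run:
```python
from rig import *
import cv2,numpy as np
T=camera("top");S=camera("side")
np.savez("cams.npz",T=T["image"],S=S["image"],Tw=T["world_from_camera"],Sw=S["world_from_camera"],
 Tk=[T["fx"],T["fy"],T["cx"],T["cy"]],Sk=[S["fx"],S["fy"],S["cx"],S["cy"]])
a=T["image"][196:256,80:240,::-1]; cv2.imwrite("pics/cropT.png",cv2.resize(a,(800,300),interpolation=cv2.INTER_CUBIC))
b=S["image"][160:350,155:285,::-1]; b=cv2.resize(b,(410,600),interpolation=cv2.INTER_CUBIC)
h=np.zeros((600,800,3),np.uint8);h[:,:410]=b
d=T["image"][185:245,265:400,::-1];h[:170,415:798]=cv2.resize(d,(383,170),interpolation=cv2.INTER_CUBIC)
d=S["image"][150:220,265:340,::-1];h[200:557,415:798]=cv2.resize(d,(383,357),interpolation=cv2.INTER_CUBIC)
cv2.imwrite("pics/cropS.png",h)
```

```text
(no output)
```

View pics/cropT.png

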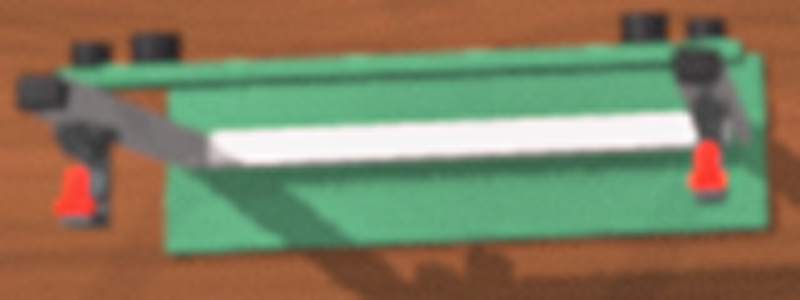

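View pics/cropS.png

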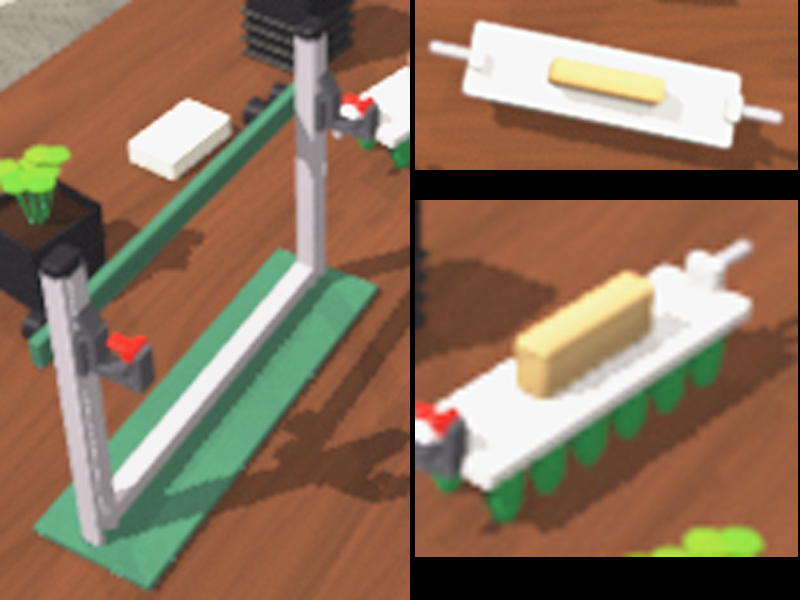

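```bash
cat > h.py <<'E'
import numpy as np
from scipy.optimize import least_squares
D=np.load("cams.npz")
def proj(P,c):
    W=D[c+"w"];fx,fy,cx,cy=D[c+"k"];P=np.atleast_2d(P)
    q=(P-W[:3,3])@W[:3,:3];return np.c_[fx*q[:,0]/q[:,2]+cx,fy*q[:,1]/q[:,2]+cy]
def ray(px,c,z):
    W=D[c+"w"];fx,fy,cx,cy=D[c+"k"]
    d=W[:3,:3]@[(px[0]-cx)/fx,(px[1]-cy)/fy,1];o=W[:3,3];return o+d*(z-o[2])/d[2]
def tf(p,L):
    c,s=np.cos(p[2]),np.sin(p[2]);L=np.atleast_2d(L).astype(float)
    return np.c_[p[0]+c*L[:,0]-s*L[:,1],p[1]+s*L[:,0]+c*L[:,1],L[:,2]]
E
python3 - <<'E'
from h import *
import cv2
t=lambda u,v:((u+.5)/5+80-.5,(v+.5)/5+196-.5)
s=lambda u,v:((u+.5)/3.156+155-.5,(v+.5)/3.158+160-.5)
d=lambda u,v:((u-415+.5)/2.837+265-.5,(v+.5)/2.833+185-.5)
def f(p,full=False):
    x0,y0,a,bx,cap=p
    L=lambda x,y,z:tf(p,[[x,y,z]])
    f_,b_=bx-.05,bx+.05
    obs=[('T',t(168,252),L(f_,.17,.008)),('T',t(768,228),L(f_,-.17,.008)),('T',t(762,53),L(b_,-.17,.008)),
     ('T',t(42,92),L(.03,.15,.263+cap)),('T',t(698,66),L(.03,-.15,.263+cap)),
     ('S',s(150,587),L(f_,.17,.008)),('S',s(37,526),L(b_,.17,.008)),('S',s(378,289),L(f_,-.17,.008)),('S',s(285,249),L(b_,-.17,.008)),
     ('S',s(63,258),L(.03,.15,.263+cap)),('S',s(311,27),L(.03,-.15,.263+cap))]
    r=np.array([(proj(P,c)-u)[0] for c,u,P in obs]);return r if full else r.ravel()
r=least_squares(f,[.5,.2,0,0,0],loss='soft_l1');print("stand",np.round(r.x,4));print(np.round(f(r.x,True),1).tolist())
# gates
def tri(a,b):
    g=lambda P:np.r_[proj(P,'T')[0]-a,proj(P,'S')[0]-b]
    q=least_squares(g,[.5,.2,.2]);return q.x,np.abs(q.fun).max()
for a,b in((t(77,195),s(127,347)),(t(708,170),s(355,107))):
    P,e=tri(a,b);c,sn=np.cos(r.x[2]),np.sin(r.x[2]);v=P[:2]-r.x[:2]
    print("gate",P.round(3),"in stand",(c*v[0]+sn*v[1]).round(3),(-sn*v[0]+c*v[1]).round(3),e.round(2))
# dibber
u=np.array([d(482,20),d(741,74),d(730,148),d(463,97)])
pins=np.array([d(430,46),d(781,118)])
Lc=[[.035,.13,.054],[.035,-.13,.054],[-.035,-.13,.054],[-.035,.13,.054]]
Lp=[[0,.17,.064],[0,-.17,.064]]
g=lambda p:np.r_[(proj(tf(p,Lc),'T')-u).ravel(),(proj(tf(p,Lp),'T')-pins).ravel()]
q=least_squares(g,[.5,-.2,0],loss='soft_l1');print("dib",q.x.round(4),g(q.x).round(1))
hsv=cv2.cvtColor(D['T'],cv2.COLOR_RGB2HSV)
m=cv2.inRange(hsv,(18,70,150),(32,255,255));m[:,:290]=0;m[:195]=0;m[235:]=0;m[:,380:]=0
ys,xs=np.nonzero(m);print("grip",len(xs),ray((xs.mean(),ys.mean()),'T',.09).round(4),cv2.minAreaRect(np.c_[xs,ys].astype(np.float32)))
for n,p,z in(("seedling",(388,435),.075),("far",(290,235),.075),("labels",(408,228),.022),("stack",(532,218),.125)):
    print(n,ray(np.array(p)*.64,'T',z).round(3))
E
```

```text
stand [ 0.5018  0.2185  0.0418  0.024  -0.0023]
[[-0.3, 1.1], [0.5, 0.6], [0.5, 0.6], [0.1, 0.5], [0.2, 0.1], [-0.1, 0.0], [-1.5, 0.1], [0.4, -1.2], [-2.0, -0.6], [-0.6, 0.1], [-0.1, -0.2]]
gate [0.483 0.368 0.209] in stand -0.012 0.151 0.47
gate [0.498 0.07  0.201] in stand -0.011 -0.148 0.3
dib [ 0.5545 -0.2214 -0.2073] [-1.3  0.8  0.1  0.6  0.  -0.6  0.6 -1.9  0.6  0.2 -0.4  0. ]
grip 317 [ 0.5529 -0.219   0.09  ] ((332.2115478515625, 213.4423065185547), (40.98826599121094, 9.021341323852539), 11.309932708740234)
seedling [0.381 0.006 0.075]
far [0.731 0.18  0.075]
labels [ 0.759 -0.031  0.022]
stack [ 0.746 -0.241  0.125]
```

drive_tool(
  commands=[
    [[0,0,0],-0.1],
    [[0,0,0],-0.1],
    [[0,0,0],-0.1],
    [[0,0,0],-0.1],
    [[0,0,0],-0.1],
    [[0,0,0],-0.1],
    [[0,0,0],-0.1],
    [[0,0,0],-0.1],
    [[0,0,0],-0.1],
  ],
  claw=-1,
)

```text
time: 0.95
eef_pos: [0.2913, -0.5809, 0.231]
orientation: [-2.433, -1.987, -0.0]
force: [0.3, -0.7, -0.9]
grip_width: 0.0858
finger_force: 0.0
```

drive_tool(
  commands=[
    [[37,16.6,0],0],
    [[37,16.6,0],0],
    [[37,16.6,0],0],
    [[37,16.6,0],0],
    [[37,16.6,0],0],
    [[37,16.6,0],0],
    [[37,16.6,0],0],
    [[37,16.6,0],0],
    [[37,16.6,0],0],
    [[37,16.6,0],0],
    [[37,16.6,0],0],
    [[0,0,0],0],
  ],
)

```text
time: 1.95
eef_pos: [0.5562, -0.2146, 0.2312]
orientation: [-2.431, -1.989, -0.004]
force: [-0.4, -0.1, -0.6]
grip_width: 0.0854
finger_force: 0.0
```

```bash
cat >> h.py <<'E'
from scipy.spatial.transform import Rotation as R
def to(s,xyz,yaw):
    "tool shift (mm) and tool-z turn to bring TCP to xyz with tool y at world angle yaw"
    M=R.from_rotvec(s["orientation"]).as_matrix();y=M[:,1];w=(yaw-np.arctan2(y[1],y[0])+np.pi/2)%np.pi-np.pi/2
    print("t",round(s["time"],2),"pos",s["eef_pos"].round(4),"yaw",round(np.arctan2(y[1],y[0]),4),"down",M[:,2].round(3),"F",s["force"].round(2),"w",round(s["grip_width"],4),"ff",round(s["finger_force"],1),"q",s["joint_pos"].round(2))
    print("shift",(M.T@(np.array(xyz)-s["eef_pos"])*1e3).round(1),"turn",round(-w,4))
E
python3 - <<'E'
from rig import *
from h import *
import cv2
to(get_state(),[.5535,-.220,.062],-.207)
c=camera("top");a=cv2.resize(c["image"][140:300,250:440,::-1],(700,590),interpolation=cv2.INTER_CUBIC);cv2.imwrite("pics/t1.png",a)
E
```

```text
t 1.95 pos [ 0.5562 -0.2146  0.2312] yaw -0.1994 down [ 0.001  0.002 -1.   ] F [-0.37 -0.09 -0.65] w 0.0854 ff 0.0 q [-0.46  0.01  1.77  0.    1.36 -0.26]
shift [ -6.3  -1.7 169.2] turn 0.0076
```

drive_tool(
  commands=[
    [[0,0,20],0],
    [[0,0,20],0],
    [[0,0,20],0],
    [[0,0,20],0],
    [[0,0,20],0],
    [[0,0,0],0],
  ],
)

```text
time: 2.5
eef_pos: [0.5497, -0.2197, 0.1261]
orientation: [-2.433, -1.975, 0.006]
force: [-1.6, 0.2, -1.7]
grip_width: 0.0853
finger_force: 0.0
```

Run:
```python
from rig import *
from h import *
to(get_state(),[.5535,-.220,.062],-.207)
```

```text
t 2.5 pos [ 0.5497 -0.2197  0.1261] yaw -0.2073 down [-0.008  0.004 -1.   ] F [-1.55  0.18 -1.69] w 0.0853 ff 0.0 q [-0.47  0.09  1.87 -0.    1.19 -0.26]
shift [ 0.3  4.3 64. ] turn -0.0003
```

drive_tool(
  commands=[
    [[0,0,15],0],
    [[0,0,15],0],
    [[0,0,15],0],
    [[0,0,12],0],
    [[0,0,8],0],
    [[0,0,3],0],
    [[0,0,0],0],
    [[0,0,0],0],
    [[0,0,0],0],
    [[0,0,0],0],
    [[0,0,0],0],
  ],
)

```text
time: 3.42
eef_pos: [0.5538, -0.2202, 0.0642]
orientation: [2.437, 1.981, 0.001]
force: [-0.2, 0.5, 0.5]
grip_width: 0.0852
finger_force: 0.0
```

Run:
```python
from rig import *
from h import *
to(get_state(),[.5535,-.220,.062],-.207)
```

```text
t 3.42 pos [ 0.5538 -0.2202  0.0642] yaw -0.206 down [ 0.001 -0.001 -1.   ] F [-0.24  0.48  0.48] w 0.0852 ff 0.0 q [-0.47  0.17  1.9   0.    1.07 -0.26]
shift [ 0.1 -0.3  2.2] turn 0.001
```

drive_tool(
  commands=[
    [[0,0,0],0],
    [[0,0,0],0],
    [[0,0,0],0],
    [[0,0,0],0],
    [[0,0,0],0],
    [[0,0,0],0],
    [[0,0,0],0],
    [[0,0,0],0],
    [[0,0,0],0],
    [[0,0,0],0],
  ],
  claw=1,
  newtons=40,
)

```text
time: 4.25
eef_pos: [0.5534, -0.22, 0.0633]
orientation: [2.438, 1.981, 0.0]
force: [0.8, -0.6, -0.0]
grip_width: 0.0253
finger_force: 46.5
```

Run:
```python
from rig import *
from h import *
s=get_state();to(s,[.5535,-.220,.062],-.207);np.save("grasp.npy",np.r_[s["eef_pos"],s["orientation"]])
```

```text
t 4.25 pos [ 0.5534 -0.22    0.0633] yaw -0.206 down [ 0. -0. -1.] F [ 0.82 -0.64 -0.03] w 0.0253 ff 46.5 q [-0.47  0.17  1.9   0.    1.07 -0.26]
shift [0.  0.1 1.3] turn 0.001
```

drive_tool(
  commands=[
    [[0,0,-8],0],
    [[0,0,-16],0],
    [[0,0,-28],0],
    [[0,0,-35],0],
    [[0,0,-35],0],
    [[0,0,-35],0],
    [[0,0,-35],0],
    [[0,0,-35],0],
    [[0,0,-35],0],
    [[0,0,-25],0],
    [[0,0,-10],0],
    [[0,0,0],0],
  ],
)

```text
time: 5.25
eef_pos: [0.554, -0.2203, 0.364]
orientation: [2.434, 1.978, 0.004]
force: [0.2, 0.0, -2.5]
grip_width: 0.025
finger_force: 46.3
```

drive_tool(
  commands=[
    [[0,0,0],-0.06],
    [[0,0,0],-0.06],
    [[0,0,0],-0.06],
    [[0,0,0],-0.068],
    [[0,0,0],0],
    [[0,0,0],0],
  ],
)

```text
time: 5.75
eef_pos: [0.5526, -0.2196, 0.3574]
orientation: [-2.173, -2.263, 0.002]
force: [-0.2, -0.2, -2.6]
grip_width: 0.0253
finger_force: 46.3
```

Run:
```python
from rig import *
from h import *
import cv2
# stop 3 mm in front of the seats
x=tf([.5018,.2185,.0418],[-.002,0,0])[0]
to(get_state(),[x[0],x[1],.36],.0418)
c=camera("side");a=cv2.resize(c["image"][:,:,::-1],(800,600),interpolation=cv2.INTER_CUBIC);cv2.imwrite("pics/s1.png",a)
```

```text
t 5.75 pos [ 0.5526 -0.2196  0.3574] yaw 0.0403 down [-0.004  0.002 -1.   ] F [-0.15 -0.16 -2.59] w 0.0253 ff 46.3 q [-0.47 -0.04  1.61  0.    1.58 -0.51]
shift [439.8 -35.1  -1.5] turn -0.0015
```

drive_tool(
  commands=[
    [[10,-1,0],0],
    [[20,-2,0],0],
    [[35,-2,0],0],
    [[40,-3,0],0],
    [[40,-3,0],0],
    [[40,-3,0],0],
    [[40,-3,0],0],
    [[40,-3,0],0],
    [[40,-3,0],0],
    [[40,-3,0],0],
    [[35,-3,0],0],
    [[25,-2,0],0],
  ],
)

```text
time: 6.8
eef_pos: [0.5038, 0.1867, 0.3602]
orientation: [-2.172, -2.269, -0.001]
force: [-0.5, -0.5, -2.2]
grip_width: 0.0251
finger_force: 46.3
```

drive_tool(
  commands=[
    [[20,-2,0],0],
    [[10,-1,0],0],
    [[5,0,0],0],
    [[0,0,0],0],
    [[0,0,0],0],
    [[0,0,0],0],
    [[0,0,0],0],
    [[0,0,0],0],
    [[0,0,0],0],
    [[0,0,0],0],
  ],
)

```text
time: 7.63
eef_pos: [0.501, 0.2177, 0.3603]
orientation: [2.175, 2.267, 0.0]
force: [-0.9, 1.3, -1.6]
grip_width: 0.0251
finger_force: 46.3
```

Run:
```python
from rig import *
from h import *
import cv2
x=tf([.5018,.2185,.0418],[-.002,0,0])[0]
to(get_state(),[x[0],x[1],.25],.0418)
T=camera("top");S=camera("side")
h=np.zeros((600,800,3),np.uint8)
h[:250]=cv2.resize(T["image"][180:255,10:250,::-1],(800,250),interpolation=cv2.INTER_CUBIC)
h[250:,:430]=cv2.resize(S["image"][100:310,150:408,::-1],(430,350),interpolation=cv2.INTER_CUBIC)
cv2.imwrite("pics/a1.png",h)
```

```text
t 7.63 pos [0.501  0.2177 0.3603] yaw 0.0412 down [ 0. -0. -1.] F [-0.93  1.26 -1.55] w 0.0251 ff 46.3 q [ 0.31 -0.16  1.71 -0.    1.58  0.27]
shift [  0.7  -1.2 110.3] turn -0.0006
```

View pics/a1.png

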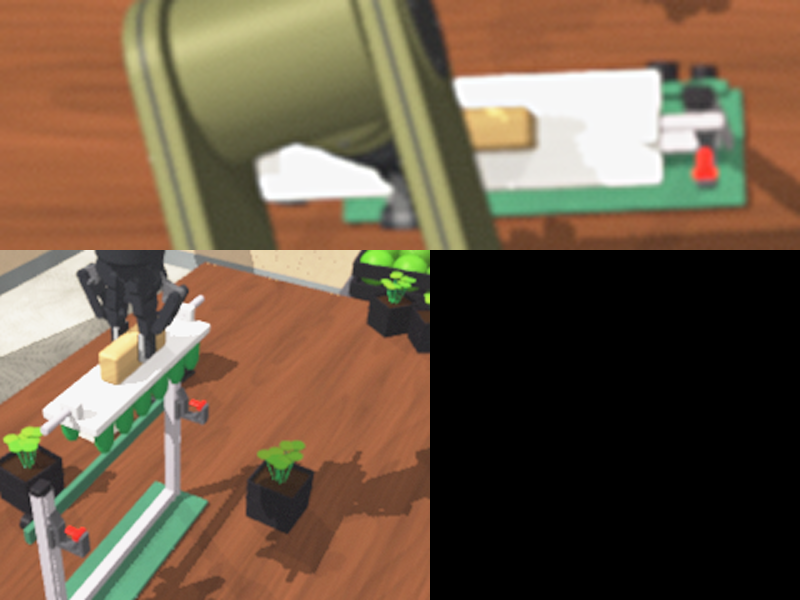

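Run:
```python
from h import *
p=[.501,.2177,.0412]
print(proj(tf(p,[[0,-.17,.361]]),'T'),(226.4,216.2),proj(tf(p,[[0,.17,.361]]),'S'),(177,206.6))
q=[.5018,.2185,.0418]
for z in(.263,):print(proj(tf(q,[[.03,-.15,z]]),'T'),(10+697*.3,180+97*.3))
```

```text
[[226.22248723 215.94763756]] (226.4, 216.2) [[174.97213654 208.77307729]] (177, 206.6)
[[219.27035935 208.76542153]] (219.1, 209.1)
```

drive_tool(
  commands=[
    [[0,0,15],0],
    [[0,0,25],0],
    [[0,0,25],0],
    [[0,0,20],0],
    [[0,0,10],0],
    [[0,0,5],0],
    [[0,0,0],0],
    [[0,0,0],0],
    [[0,0,0],0],
    [[0,0,0],0],
    [[0,0,0],0],
    [[0,0,0],0],
  ],
)

```text
time: 8.73
eef_pos: [0.5012, 0.2183, 0.2612]
orientation: [2.174, 2.267, 0.002]
force: [0.1, -0.7, -2.0]
grip_width: 0.0252
finger_force: 46.2
```

drive_tool(
  commands=[
    [[0,0,4],0],
    [[0,0,4],0],
    [[0,0,4],0],
    [[0,0,4],0],
    [[0,0,4],0],
    [[0,0,2],0],
    [[0,0,2],0],
    [[0,0,2],0],
    [[0,0,2],0],
    [[0,0,0],0],
    [[0,0,0],0],
    [[0,0,0],0],
  ],
)

```text
time: 9.73
eef_pos: [0.501, 0.2182, 0.2325]
orientation: [2.174, 2.267, 0.0]
force: [0.7, 0.3, -2.0]
grip_width: 0.0254
finger_force: 46.3
```

drive_tool(
  commands=[
    [[0,0,2],0],
    [[0,0,2],0],
    [[0,0,2],0],
    [[0,0,2],0],
    [[0,0,2],0],
    [[0,0,2],0],
    [[0,0,0],0],
    [[0,0,0],0],
    [[0,0,0],0],
  ],
)

```text
time: 10.48
eef_pos: [0.5009, 0.2182, 0.2204]
orientation: [2.174, 2.268, 0.0]
force: [0.4, -0.2, -2.1]
grip_width: 0.0251
finger_force: 46.3
```

Run:
```python
from rig import *
from h import *
x=tf([.5018,.2185,.0418],[-.002,0,0])[0]
for i in range(1):
    s=get_state();to(s,[x[0],x[1],.185],.0418);print(s["moment"].round(3))
```

```text
t 10.48 pos [0.5009 0.2182 0.2204] yaw 0.042 down [ 0.  0. -1.] F [ 0.38 -0.17 -2.06] w 0.0251 ff 46.3 q [ 0.31 -0.1   1.89 -0.    1.35  0.27]
shift [ 0.3 -1.1 35.4] turn 0.0002
[-0.001  0.022 -0.006]
```

drive_tool(
  commands=[
    [[0,0,2],0],
    [[0,0,2],0],
    [[0,0,2],0],
    [[0,0,0],0],
    [[0,0,0],0],
  ],
)

```text
time: 10.9
eef_pos: [0.5008, 0.2182, 0.2142]
orientation: [-2.174, -2.267, 0.0]
force: [0.4, 0.3, -2.0]
grip_width: 0.0253
finger_force: 46.3
```

drive_tool(
  commands=[
    [[0,0,2],0],
    [[0,0,2],0],
    [[0,0,0],0],
    [[0,0,0],0],
  ],
)

```text
time: 11.23
eef_pos: [0.501, 0.2183, 0.2106]
orientation: [2.174, 2.267, 0.001]
force: [0.2, -0.3, 0.3]
grip_width: 0.0253
finger_force: 46.5
```

drive_tool(
  commands=[
    [[0,0,2],0],
    [[0,0,2],0],
    [[0,0,0],0],
    [[0,0,0],0],
  ],
)

```text
time: 11.57
eef_pos: [0.5013, 0.2183, 0.2068]
orientation: [2.174, 2.267, 0.002]
force: [1.3, 0.6, 1.9]
grip_width: 0.0256
finger_force: 46.8
```

Run:
```python
from rig import *
from h import *
x=tf([.5018,.2185,.0418],[-.002,0,0])[0]
s=get_state();to(s,[x[0],x[1],.185],.0418);print(s["moment"].round(3))
```

```text
t 11.57 pos [0.5013 0.2183 0.2068] yaw 0.0418 down [ 0.001  0.    -1.   ] F [1.32 0.55 1.87] w 0.0256 ff 46.8 q [ 0.31 -0.09  1.91  0.    1.32  0.27]
shift [ 0.2 -1.6 21.8] turn -0.0
[ 0.211 -0.17  -0.114]
```

drive_tool(
  commands=[
    [[0,0,2],0],
    [[0,0,2],0],
    [[0,0,0],0],
    [[0,0,0],0],
  ],
)

```text
time: 11.9
eef_pos: [0.5017, 0.2183, 0.2027]
orientation: [2.174, 2.266, 0.003]
force: [3.9, 1.1, 2.4]
grip_width: 0.0252
finger_force: 46.9
```

drive_tool(
  commands=[
    [[0,0,2],0],
    [[0,0,2],0],
    [[0,0,0],0],
    [[0,0,0],0],
  ],
)

```text
time: 12.23
eef_pos: [0.5018, 0.2182, 0.1983]
orientation: [2.173, 2.266, 0.003]
force: [6.2, 0.8, 1.2]
grip_width: 0.0256
finger_force: 46.8
```

Run:
```python
from rig import *
from h import *
x=tf([.5018,.2185,.0418],[-.002,0,0])[0]
s=get_state();to(s,[x[0],x[1],.185],.0418);print(s["moment"].round(3))
```

```text
t 12.23 pos [0.5018 0.2182 0.1983] yaw 0.0418 down [ 0.003  0.    -1.   ] F [6.19 0.8  1.18] w 0.0256 ff 46.8 q [ 0.31 -0.08  1.92 -0.    1.31  0.27]
shift [ 0.3 -2.  13.3] turn -0.0
[ 0.042 -1.057 -0.254]
```

drive_tool(
  commands=[
    [[0,0,2],0],
    [[0,0,0],0],
    [[0,0,0],0],
  ],
)

```text
time: 12.48
eef_pos: [0.5018, 0.218, 0.1959]
orientation: [2.173, 2.266, 0.003]
force: [8.0, 2.1, -0.5]
grip_width: 0.0252
finger_force: 46.7
```

drive_tool(
  commands=[
    [[0,0,2],0],
    [[0,0,0],0],
    [[0,0,0],0],
  ],
)

```text
time: 12.73
eef_pos: [0.5012, 0.2177, 0.1932]
orientation: [2.171, 2.269, -0.001]
force: [7.7, -0.2, -2.6]
grip_width: 0.0254
finger_force: 46.5
```

Run:
```python
from rig import *
from h import *
import cv2
x=tf([.5018,.2185,.0418],[-.002,0,0])[0]
s=get_state();to(s,[x[0],x[1],.185],.0418);print(s["moment"].round(3))
T=camera("top");S=camera("side")
h=np.zeros((600,800,3),np.uint8)
h[:400,:400]=cv2.resize(S["image"][245:305,160:220,::-1],(400,400),interpolation=cv2.INTER_CUBIC)
h[:400,400:]=cv2.resize(S["image"][170:230,235:295,::-1],(400,400),interpolation=cv2.INTER_CUBIC)
h[400:,:]=cv2.resize(T["image"][195:245,70:270,::-1],(800,200),interpolation=cv2.INTER_CUBIC)
cv2.imwrite("pics/a2.png",h)
```

```text
t 12.73 pos [0.5012 0.2177 0.1932] yaw 0.0439 down [ 0.001 -0.001 -1.   ] F [ 7.72 -0.17 -2.6 ] w 0.0254 ff 46.5 q [ 0.31 -0.08  1.92 -0.    1.3   0.27]
shift [ 0.8 -1.4  8.2] turn 0.0021
[ 0.059 -1.315  0.749]
```

View pics/a2.png

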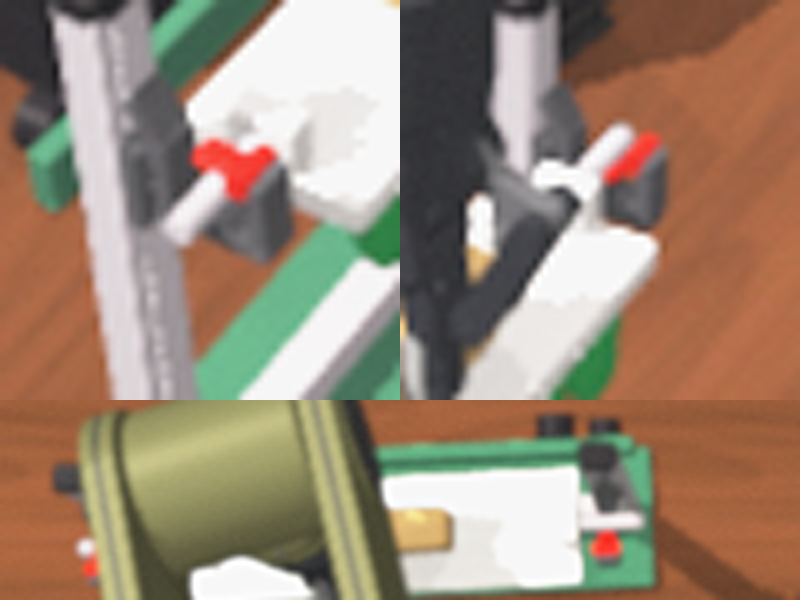

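The left gate (235,165) has shut over its pin, while the right gate (635,155) is still pushed down. I'll carry on gently.

drive_tool(
  commands=[
    [[0,0,1],0],
    [[0,0,1],0],
    [[0,0,0],0],
    [[0,0,0],0],
  ],
)

```text
time: 13.17
eef_pos: [0.5014, 0.2179, 0.1918]
orientation: [2.171, 2.268, 0.001]
force: [6.5, -0.7, 0.8]
grip_width: 0.0252
finger_force: 46.7
```

drive_tool(
  commands=[
    [[0,0,1],0],
    [[0,0,0],0],
    [[0,0,0],0],
  ],
)

```text
time: 13.42
eef_pos: [0.5015, 0.218, 0.1909]
orientation: [2.172, 2.268, 0.002]
force: [6.0, -0.8, -0.0]
grip_width: 0.0253
finger_force: 46.7
```

Run:
```python
from rig import *
from h import *
x=tf([.5018,.2185,.0418],[-.002,0,0])[0]
s=get_state();to(s,[x[0],x[1],.185],.0418);print(s["moment"].round(3))
```

```text
t 13.42 pos [0.5015 0.218  0.1909] yaw 0.0432 down [ 0.002 -0.    -1.   ] F [ 6.03 -0.8  -0.02] w 0.0253 ff 46.7 q [ 0.31 -0.08  1.92 -0.    1.29  0.27]
shift [ 0.5 -1.7  5.9] turn 0.0014
[ 0.304 -1.155  0.46 ]
```

drive_tool(
  commands=[
    [[0,0,1],0],
    [[0,0,0],0],
    [[0,0,0],0],
  ],
)

```text
time: 13.67
eef_pos: [0.5007, 0.218, 0.1897]
orientation: [-2.175, -2.266, 0.001]
force: [4.9, -0.4, 0.3]
grip_width: 0.025
finger_force: 46.5
```

drive_tool(
  commands=[
    [[0,0,1],0],
    [[0,0,0],0],
    [[0,0,0],0],
  ],
)

```text
time: 13.92
eef_pos: [0.501, 0.218, 0.1895]
orientation: [2.174, 2.267, 0.0]
force: [4.5, -1.8, 3.4]
grip_width: 0.0251
finger_force: 46.8
```

drive_tool(
  commands=[
    [[0,0,1],0],
    [[0,0,0],0],
    [[0,0,0],0],
  ],
)

```text
time: 14.17
eef_pos: [0.5013, 0.2181, 0.1892]
orientation: [2.173, 2.267, 0.001]
force: [3.5, -2.6, 6.3]
grip_width: 0.0252
finger_force: 47.1
```

Run:
```python
from rig import *
from h import *
import cv2
x=tf([.5018,.2185,.0418],[-.002,0,0])[0]
s=get_state();to(s,[x[0],x[1],.185],.0418);print(s["moment"].round(3))
T=camera("top");S=camera("side")
h=np.zeros((400,800,3),np.uint8)
h[:,:400]=cv2.resize(S["image"][245:305,160:220,::-1],(400,400),interpolation=cv2.INTER_CUBIC)
h[:,400:]=cv2.resize(S["image"][170:230,235:295,::-1],(400,400),interpolation=cv2.INTER_CUBIC)
cv2.imwrite("pics/a3.png",h)
```

```text
t 14.17 pos [0.5013 0.2181 0.1892] yaw 0.0423 down [ 0.001 -0.    -1.   ] F [ 3.55 -2.56  6.26] w 0.0252 ff 47.1 q [ 0.31 -0.08  1.92 -0.    1.29  0.27]
shift [ 0.4 -1.5  4.2] turn 0.0005
[ 0.015 -0.59  -0.233]
```

View pics/a3.png

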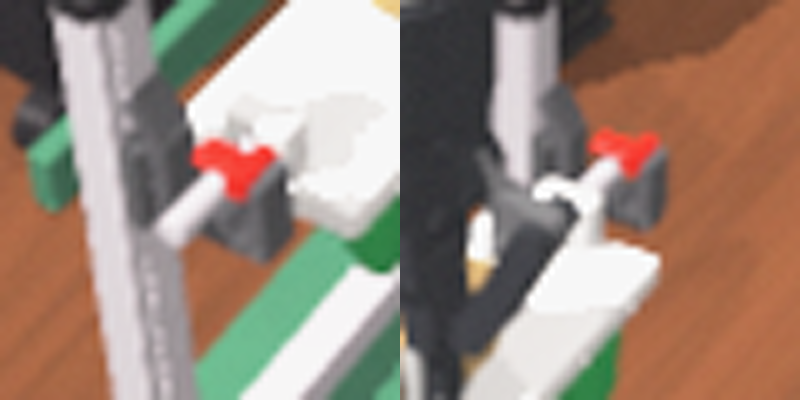

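Both gates, at (235,165) and (625,150), are now shut over their pins, and the bar rests on both floors. I'll hold briefly, then open only partway so the fingers clear the rail.

drive_tool(
  commands=[
    [[0,0,-1],0],
    [[0,0,0],0],
    [[0,0,0],0],
    [[0,0,0],0],
    [[0,0,0],0],
    [[0,0,0],0],
    [[0,0,0],0],
  ],
)

```text
time: 14.85
eef_pos: [0.5009, 0.2181, 0.1895]
orientation: [2.174, 2.267, -0.0]
force: [3.9, -3.0, 5.4]
grip_width: 0.0254
finger_force: 47.0
```

drive_tool(
  commands=[
    [[0,0,0],0],
    [[0,0,0],0],
    [[0,0,0],0],
    [[0,0,0],0],
    [[0,0,0],0],
    [[0,0,0],0],
    [[0,0,0],0],
    [[0,0,0],0],
  ],
  claw=0,
)

```text
time: 15.52
eef_pos: [0.5008, 0.2182, 0.1893]
orientation: [-2.174, -2.268, 0.0]
force: [1.4, -0.2, 0.5]
grip_width: 0.0424
finger_force: 0.0
```

Run:
```python
from rig import *
from h import *
x=tf([.5018,.2185,.0418],[0,0,0])[0]
s=get_state();to(s,[x[0],x[1],.185],.0418);print(s["moment"].round(3))
```

```text
t 15.52 pos [0.5008 0.2182 0.1893] yaw 0.0421 down [-0.  0. -1.] F [ 1.43 -0.16  0.46] w 0.0424 ff 0.0 q [ 0.31 -0.08  1.93  0.    1.29  0.27]
shift [0.2 1.  4.3] turn 0.0003
[-0.025  0.042 -0.011]
```

Released cleanly. Now I'll raise the tool straight up.

drive_tool(
  commands=[
    [[0,0,-5],0],
    [[0,0,-10],0],
    [[0,0,-15],0],
    [[0,0,-20],0],
    [[0,0,-25],0],
    [[0,0,-25],0],
    [[0,0,-25],0],
    [[0,0,-15],0],
    [[0,0,-5],0],
    [[0,0,0],0],
    [[0,0,0],0],
    [[0,0,0],0],
  ],
)

```text
time: 16.52
eef_pos: [0.5003, 0.218, 0.3326]
orientation: [-2.173, -2.267, 0.004]
force: [-0.4, 0.1, 0.1]
grip_width: 0.043
finger_force: 0.0
```

drive_tool(
  commands=[
    [[0,0,0],0],
    [[0,0,0],0],
    [[0,0,0],0],
    [[0,0,0],0],
    [[0,0,0],0],
    [[0,0,0],0],
    [[0,0,0],0],
    [[0,0,0],0],
    [[0,0,0],0],
    [[0,0,0],0],
    [[0,0,0],0],
    [[0,0,0],0],
  ],
)

```text
time: 17.52
eef_pos: [0.5009, 0.2182, 0.3344]
orientation: [2.174, 2.268, 0.0]
force: [-0.4, -1.0, -0.1]
grip_width: 0.0428
finger_force: 0.0
```

Run:
```python
from rig import *
import cv2
c=camera("side");cv2.imwrite("pics/a4.png",cv2.resize(c["image"][120:345,140:440,::-1],(800,600),interpolation=cv2.INTER_CUBIC))
print(get_state()["force"])
```

```text
[ 0.03450949 -0.04338999 -1.00522212]
```

View pics/a4.png

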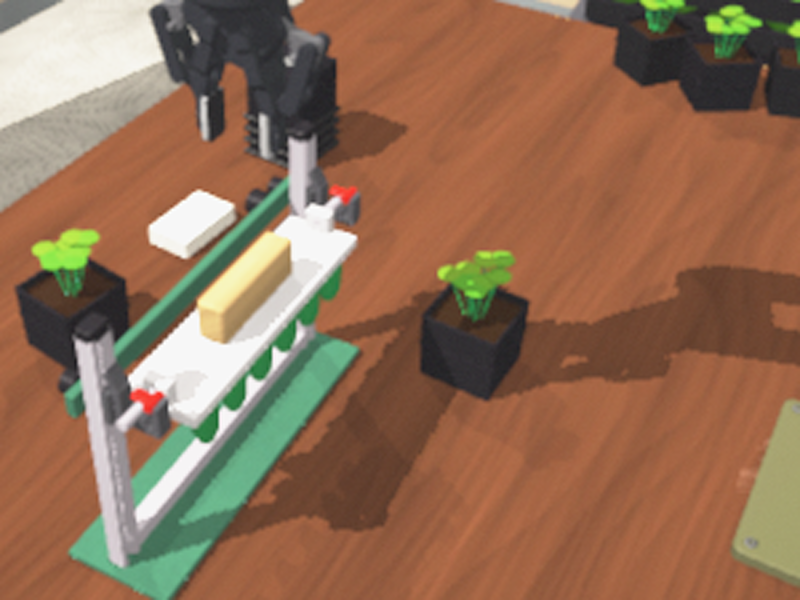

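The bar hangs level in both hooks with both gates, at (148,402) and (343,193), shut. The bystanders look undisturbed.

```bash
python3 -c "
from rig import *
print(hand_in())"
```

```text
the job is handed in; nothing more can be done
None
```

The dibber bar hangs released and level on the green stand, one pin in each hook with both gates shut; the job is handed in, but no verdict came back.

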